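# Clamp slide cases under a pinned cover

### The job

Load the little slide-case press: lay the thick case squarely on its sprung platform, long side in line with the base, let go of it, and stack the thin case squarely on top of it and let go. Then bring the cover over the column, in line with the base, slide it about until the hidden socket under its end block drops over the locating pin, and press it down until the sprung platform is all the way down. Finish while still holding the cover pressed down (do not let go), and leave the bottle, the can and the counter alone.

Things in the scene. Friction and masses are not known exactly. Their poses are not given: they have to be found in the camera images.
- press_base: the fixed press: dark steel base plate 166 x 84 x 8 mm on the bench (x -64 to +102 mm, y +-42 mm). Origin on the bench right under the platform's centre; x runs along the plate from the platform to the post, z up. A steel post 22 mm thick stands at x +80 mm, y 0, up to 66 mm above the bench, and carries the locating pin
- pin_tip (a point): centre of the tip of the locating pin, at (80, 0, 92) mm in the base's frame. The upright pin is 12 mm thick from 68 mm above the bench; its last 4 mm taper to 7 mm. The tip stands 10 mm above the finished column of cases
- platform_top (a point): centre of the top face of the sprung aluminium platform, a flat plate 92 x 46 x 6 mm lying along the base's x, guided so that it only moves up and down; top face 24 mm above the bench when up, 16 mm when fully down
- platform (a joint): how far the platform is pushed down: 0 up, 0.008 m all the way down at its stop. Its spring starts to give at about 5 N and takes about 13 N at the stop (1 N per mm), so the weight of cases and cover sinks it 1 mm at most
- thick_case: closed blue plastic slide case, 84 x 38 x 34 mm (x, y, z), about 110 g, with a flat lid; the taller of the two. Origin at the centre of its underside, x along its length, z up. Gripped across its 38 mm width
- thin_case: closed blue plastic slide case of the same footprint but lower: 84 x 38 x 24 mm (x, y, z), about 80 g. Origin at the centre of its underside, x along its length, z up
- cover: loose dark steel cover, 250 g, right way up on the bench: plate 10 mm thick, 50 mm wide, x -65 to +65 mm, with a block 30 x 30 x 25 mm tall at its end, centred at x +80 mm. An aluminium grip bar stands at x 0, y 0: 20 mm (x) by 44 mm (y), 10 to 52 mm above the underside; grip it across the 20 mm. Origin: underside, below the bar; x from bar to end block, z up
- socket_mouth (a point): centre of the mouth of the blind socket under the cover's end block, at (80, 0, 0) mm in the cover's frame: a round hole 15 mm wide, 20 mm deep, unseen from above. With the cover on the column it is 82 mm above the bench (pin 10 mm inside), fully pressed 74 mm; a cover resting on the pin's tip is at 92 mm
- oil_bottle: bystander: small amber bottle, 32 mm thick, 62 mm tall; origin at the centre of its underside
- objective_can: bystander: grey can, 42 mm thick, 55 mm tall; origin at the centre of its underside
- counter: bystander: white desk counter, 60 x 100 x 35 mm, with a display and three keys; origin at the centre of its underside
Mind the look-alikes: they are no part of the job. Leave any yellow look-alike of the thin_case alone.

How it is judged:
By the outcome, as a careful person would: the job done as asked, in the order asked, and still so for the second after the job is handed in, while the arm keeps its last pose, push and grip.
It also fails if it takes over 70 s, if anything falls off the work surface, if the arm or the gripper's body presses on something with over 40 N, if the wrist force passes 120 N, or if a joint passes its speed limit or range.

### The arm

A 6-joint arm with a two-finger parallel gripper is mounted at the origin on the work surface. World frame = base frame: x ahead of the robot, y to its left, z up, the work surface at z = 0. Lengths are in m, angles in rad, forces in N, time in s.
With the tool pointing down it reaches from about 0.275 to 0.975 m from the base axis. Payload 8.4 kg.
Tool frame: the origin (TCP) lies on the front face of the gripper's body, between the roots of the fingers; the fingertips stand 88 mm ahead of it and the grasp point (between the pads) lies 69 mm ahead of it; z points along the fingers, y is the line along which they close (so a half turn about z gives the same grasp; the last joint's range is limited). The gripper opens to 92 mm and grips with 3 to 60 N. Pads are 20 mm wide; open, the fingers measure 128 mm over their backs; the gripper's body (75 mm by 189 mm) begins 69 mm behind the grasp point.
Start: joints at [-1.156, 0.353, 1.633, -0, 1.155, -0.002], TCP at [0.253, -0.571, 0.303] pointing down, gripper open.
Joint ranges: [-2.63, 2.63], [-0.92, 2.1], [0.06, 2.66], [-1.3, 4.44], [0, 2.69], [-3.02, 3.02]. Speed limits (rad/s): [2.22, 2.22, 2.79, 3.14, 3.14, 3.14].

### API

Orientations are given as a rotation vector (axis times angle).
In Python, from workcell import env gives the robot as it stands.
- The arm moves only by the tool carry_out, never from a script. Its argument "moves" is a list of rows, each a list of 7 numbers: the opening, from -1 (shut) to 1 (fully open), then the shift along the tool's x, y, z in mm, then the turn, a rotation vector about the tool's x, y, z in degrees. In form: [[claw, x, y, z, rx, ry, rz], ...]. A call has 1 to 12 rows; each row is the pose to reach, as a shift and turn from the pose commanded when the call began, along the tool's axes at that moment; what a row does not reach only later rows make up. A row lasts 1/10 s, in which the tool goes at most 50 mm and 8.59 degrees, less where a joint would pass 70% of its speed; a pose out of reach is approached as far as the arm can. A call with a gripper value outside its range is refused whole. The fingers move at their own pace and stop on an object; "grip_force" is the grip in N (left out, the last holds). Time passes only in rows, so rows that repeat a pose let the fingers close. It gives the time, the measured TCP pose, the force, the opening and the grip force at its end, in the units of the state.
- env.get_state(): the state, without advancing time (a new reading comes with each control period).
- env.get_image(name): name is "side" or "top" or "wrist"; returns the picture (400x640x3 uint8, blue, green, red); there is no depth.
- env.camera_model(name): a dict with "vfov" (degrees; the focal length in pixels is half the picture's height over the tangent of half this angle, whatever the lens; pixels are square), "cx", "cy" (the principal point, pixels), "view" (4x4, takes a point from world to camera coordinates). Camera axes: x right, y down, z forward; pixel columns grow to the right and rows downward; lengths in m; the calibration is good to about 2 mm. A picture is of the moment at which its call begins: read the wrist's pose just before it. camera_model takes no time and is no camera call; for the wrist camera it gives the pose at the moment of the call.
- env.job_done(): hands the job in; it is judged then, once.
The state is a dict: "time": time; "q": joint angles; "joint_velocities": joint speeds; "joint_efforts": joint torques, N m; "ee_pos": TCP position; "orientation": TCP orientation; "contact_force": force on the tool from outside, world axes, zero at the start; "wrist_torque": the same for the moment, N m; "width": finger opening in m; "grip_force": force on a finger pad.
Only numpy, scipy, OpenCV 4.12 (cv2) and the standard library are available. Lean on these libraries where they do the work, as an engineer would, in place of code of your own. Each camera call takes 0.05 s, during which the arm holds its last target. There are 200 camera calls.

## Working session

There is one attempt and no reset: what is moved stays moved. The work goes in short steps, Python scripts to look and compute and a tool call to move; the robot and the scene stay as the last step left them, time stands still between calls to the robot, and variables do not carry over. Pictures are saved under pics/ and viewed, at most 10 in all, crops included, and the job is handed in when it is done.

Besides the shell and the picture viewer there is one more tool, called by a JSON object that holds its "method" and its "body", one argument or row to a line. carry_out: Moves the arm, as the interface text tells. Its arguments: {"type":"object","properties":{"moves":{"type":"array"},"grip_force":{"type":"number"}},"required":["moves"]}

```bash
mkdir -p pics; ls
python3 - <<'E'
from workcell import env
import cv2
for n in("side","top"):
    cv2.imwrite(f"pics/{n}0.png",env.get_image(n))
    m=env.camera_model(n);print(n,m)
s=env.get_state();print(s)
E
```

```text
pics
side {'vfov': 46.4593294054605, 'cx': 314.7755073241246, 'cy': 198.43114263298946, 'view': array([[-0.98607231, -0.16529425, -0.01841748,  0.52500397],
       [-0.08629422,  0.60314543, -0.7929495 ,  0.14246958],
       [ 0.14217841, -0.78031622, -0.60900894,  1.01968204],
       [ 0.        ,  0.        ,  0.        ,  1.        ]])}
top {'vfov': 56.23025859465287, 'cx': 318.72042313109654, 'cy': 197.35069516969259, 'view': array([[ 3.27716847e-02, -9.99462484e-01,  8.71101216e-04,
        -5.55134357e-02],
       [-9.78138719e-01, -3.22515461e-02, -2.05437302e-01,
         5.66751384e-01],
       [ 2.05354971e-01,  5.88046867e-03, -9.78669891e-01,
         8.60213161e-01],
       [ 0.00000000e+00,  0.00000000e+00,  0.00000000e+00,
         1.00000000e+00]])}
{'time': 0.1, 'q': array([-1.15638205e+00,  3.53549752e-01,  1.63407112e+00,  2.33520107e-05,
        1.15519021e+00, -2.40667635e-03]), 'joint_velocities': array([ 0.0004071 , -0.00098866, -0.0012065 ,  0.00032847, -0.00051409,
        0.00042107]), 'joint_efforts': array([-4.63387132e-04, -5.94904017e+01, -3.34930301e+01,  6.98083872e-02,
        1.84215582e-02, -2.46972252e-05]), 'ee_pos': array([ 0.25289856, -0.57117417,  0.30205204]), 'orientation': array([-3.07244374e+00, -6.49749161e-01,  3.58510592e-04]), 'contact_force': array([-0.11694907, -0.41156652, -0.40386155]), 'wrist_torque': array([-0.01844831, -0.04867892,  0.01502028]), 'grip_force': 0.0, 'width': 0.09168484497692865}
```

View pics/top0.png

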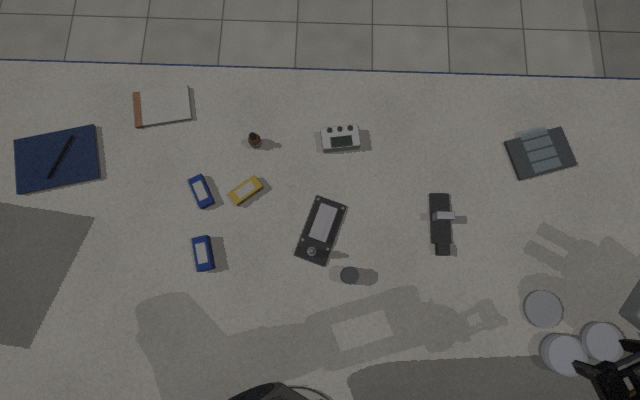

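View pics/side0.png

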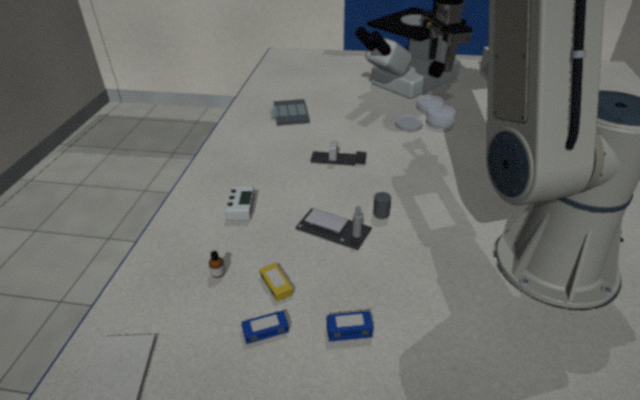

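The top view shows blue cases at (201,191) and (203,253), a yellow look-alike at (246,191), the base at (321,231) with its post at about (312,252), and the cover at (440,222). The can is at (349,275), the bottle at (254,140) and the counter at (340,138).
In the side view the blue cases are at (265,326) and (350,325), and the one at (350,325) looks taller. Next I'll crop closer.

Run:
```python
import cv2,numpy as np
t=cv2.imread("pics/top0.png");s=cv2.imread("pics/side0.png")
a=cv2.resize(t[170:275,180:280],(400,420),interpolation=cv2.INTER_CUBIC)
b=cv2.resize(s[260:350,230:390],(640,360),interpolation=cv2.INTER_CUBIC)[:, :]
b=cv2.resize(s[300:350,235:380],(400,138),interpolation=cv2.INTER_CUBIC)
c=cv2.resize(t[190:270,290:355],(390,480),interpolation=cv2.INTER_CUBIC)
o=np.zeros((560,795,3),np.uint8);o[:420,:400]=a;o[422:560,:400]=b;o[:480,402:792]=c
cv2.imwrite("pics/c1.png",o)
```

```text
(no output)
```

View pics/c1.png

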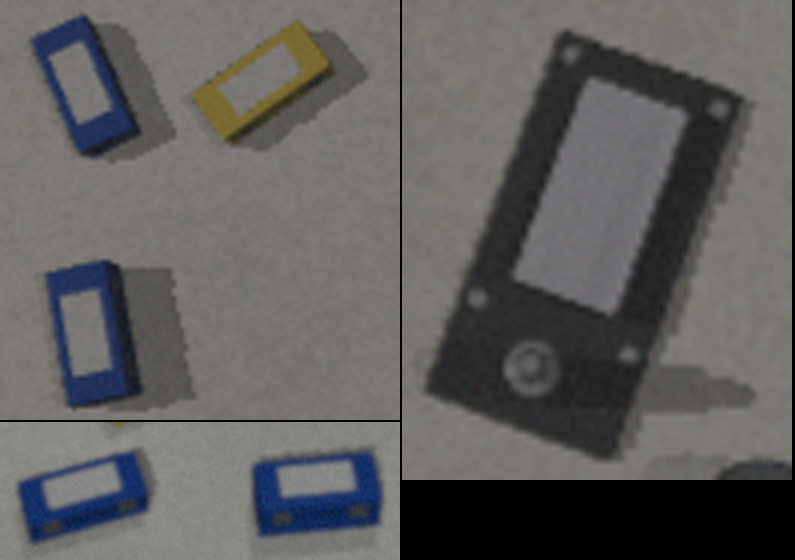

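```bash
cat > h.py <<'E'
from workcell import env
import cv2,numpy as np
from scipy.spatial.transform import Rotation as R
def back(m,px,z):
    """pixels (n,2) -> world points at height z"""
    px=np.atleast_2d(np.array(px,float));f=200/np.tan(np.radians(m["vfov"]/2))
    V=np.array(m["view"]);d=np.c_[(px-[m["cx"],m["cy"]])/f,np.ones(len(px))]@V[:3,:3]
    c=-V[:3,:3].T@V[:3,3]
    return c+d*((z-c[2])/d[:,2])[:,None]
def proj(m,P):
    V=np.array(m["view"]);f=200/np.tan(np.radians(m["vfov"]/2))
    p=np.atleast_2d(P)@V[:3,:3].T+V[:3,3];return p[:,:2]/p[:,2:]*f+[m["cx"],m["cy"]]
def rect(m,px,z,name):
    """4 corners in order -> centre, sides, direction of side 0-1 and 1-2"""
    P=back(m,px,z)[:,:2];a=(P[1]-P[0]+P[2]-P[3])/2;b=(P[2]-P[1]+P[3]-P[0])/2
    print(name,"c",P.mean(0).round(4),"L",np.linalg.norm(a).round(4),np.linalg.norm(b).round(4),
      "ang",[round(float(np.degrees(np.arctan2(v[1],v[0]))),1) for v in(a,b)])
def move(xyz,yaw):
    """shift & turn (tool axes, mm/deg) from the present pose to TCP xyz, tool down, tool x axis at yaw (deg)"""
    s=env.get_state();R0=R.from_rotvec(s["orientation"])
    G=R.from_euler("z",yaw,degrees=True)*R.from_rotvec([np.pi,0,0])
    d=R0.inv().apply(np.array(xyz)-s["ee_pos"])*1000
    print("move",d.round(1),(R0.inv()*G).as_rotvec(degrees=True).round(2))
def st():
    s=env.get_state();M=R.from_rotvec(s["orientation"]).as_matrix()
    print("t",round(s["time"],2),"tcp",s["ee_pos"].round(4),"yaw",np.degrees(np.arctan2(M[1,0],M[0,0])).round(2),"z",M[:,2].round(4),"F",s["contact_force"].round(1),"w",round(s["width"],4),"g",round(s["grip_force"],1),"q",s["q"].round(2))
E
python3 - <<'E'
from h import *
m=env.camera_model("top")
f=lambda L,ox,oy,k,dx=0:[((x-dx)/k+ox,y/k+oy) for x,y in L]
rect(m,f([(48,53),(80,42),(114,108),(83,125)],180,170,4),.024,"thin")
rect(m,f([(60,293),(105,289),(113,370),(73,376)],180,170,4),.034,"thick")
rect(m,f([(592,78),(690,112),(613,315),(515,277)],290,190,6,402),.024,"plat")
rect(m,f([(567,30),(750,98),(612,460),(428,392)],290,190,6,402),.008,"plate")
print("pin",back(m,f([(533,362)],290,190,6,402),.09))
print("cover",back(m,[(441,193),(441,243),(443,249)],[.01]),"bar",back(m,[(446,215)],.052))
for n in((255,140),(349,275),(340,138)):print(back(m,[n],.03))
st()
w=env.camera_model("wrist");print(w["vfov"],w["view"].round(3))
M=R.from_rotvec(env.get_state()["orientation"]).as_matrix();V=w["view"]
print("cam in tool",(M.T@(-V[:3,:3].T@V[:3,3]-env.get_state()["ee_pos"])).round(3),(V[:3,:3]@M).round(3))
E
```

```text
thin c [0.5836 0.2669] L 0.0216 0.0517 ang [-63.0, -149.2]
thick c [0.4252 0.2443] L 0.026 0.0506 ang [-81.4, -167.2]
plat c [ 0.5116 -0.0507] L 0.0438 0.0909 ang [-108.4, 160.9]
plate c [ 0.4934 -0.0461] L 0.0831 0.165 ang [-108.5, 160.9]
pin [[ 0.43666453 -0.02528522  0.09      ]]
cover [[ 0.60051687 -0.35342305  0.01      ]
 [ 0.47099472 -0.34898525  0.01      ]
 [ 0.45609185 -0.35350073  0.01      ]] bar [[ 0.53582045 -0.34999679  0.052     ]]
[[0.72215643 0.13506364 0.03      ]]
[[ 0.38417208 -0.11649409  0.03      ]]
[[ 0.73505621 -0.0872287   0.03      ]]
t 0.1 tcp [ 0.2529 -0.5712  0.3021] yaw 23.88 z [-5.0e-04  1.1e-03 -1.0e+00] F [-0.1 -0.4 -0.4] w 0.0917 g 0.0 q [-1.16  0.35  1.63  0.    1.16 -0.  ]
64.01076143540449 [[ 0.404 -0.915 -0.001 -0.622]
 [-0.885 -0.391  0.255 -0.029]
 [-0.233 -0.102 -0.967  0.39 ]
 [ 0.     0.     0.     1.   ]]
cam in tool [ 0.07  -0.002 -0.082] [[-0.001  1.    -0.   ]
 [-0.967 -0.001 -0.255]
 [-0.255  0.     0.967]]
```

The thick case is the lower one at (203,253), with the taller side wall and longer shadow. The thin blue case is at (201,191), and I'm avoiding the yellow one. The base dimensions check out: 165x83 mm plate, 91x44 mm platform, and the pin where expected. Next, a wrist-camera look at the cover and base.

```bash
python3 -c "
from h import *
move([.50,-.2,.33],0)"
```

```text
move [ 376.2 -239.4  -27.6] [-7.000e-02  1.000e-02  2.388e+01]
```

{"method": "carry_out", "body": {
  "moves": [
    [0.3,376,-239,-28,0,0,24],
    [0.3,376,-239,-28,0,0,24],
    [0.3,376,-239,-28,0,0,24],
    [0.3,376,-239,-28,0,0,24],
    [0.3,376,-239,-28,0,0,24],
    [0.3,376,-239,-28,0,0,24],
    [0.3,376,-239,-28,0,0,24],
    [0.3,376,-239,-28,0,0,24],
    [0.3,376,-239,-28,0,0,24],
    [0.3,376,-239,-28,0,0,24],
    [0.3,376,-239,-28,0,0,24],
    [0.3,376,-239,-28,0,0,24]
  ]
}}

```text
time: 1.3
ee_pos: [0.4995, -0.2014, 0.3303]
orientation: [3.142, -0.004, -0.001]
contact_force: [-0.1, -0.6, -0.1]
width: 0.0595
grip_force: 0.0
```

```bash
python3 -c "
from h import *
st()
import pickle
m=env.camera_model('wrist');i=env.get_image('wrist');cv2.imwrite('pics/w1.png',i);pickle.dump(m,open('w1.pkl','wb'))
move([.46,.2,.30],0)"
```

```text
t 1.3 tcp [ 0.4995 -0.2014  0.3303] yaw -0.13 z [-9.e-04 -1.e-04 -1.e+00] F [-0.1 -0.6 -0.1] w 0.0595 g 0.0 q [-0.39  0.19  1.79 -0.    1.16  1.19]
move [ -40.6 -401.6   30.4] [ 0.    0.04 -0.19]
```

View pics/w1.png

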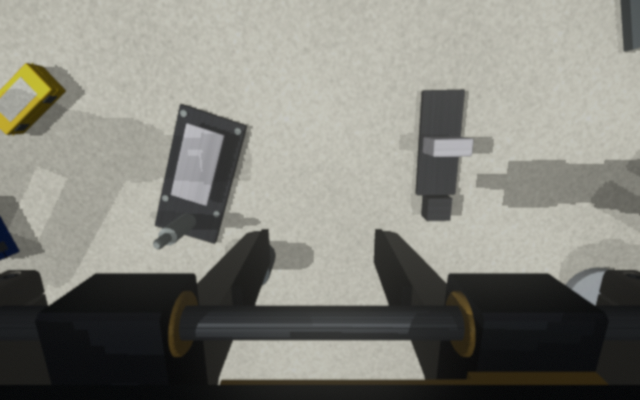

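The wrist view shows the base at (182,104)-(248,124)-(217,243)-(155,225), the pin tip at about (158,243), the cover at (421,90)-(462,195) and its bar at (450,147).

{"method": "carry_out", "body": {
  "moves": [
    [0.3,-40,-400,30,0,0,0],
    [0.3,-40,-400,30,0,0,0],
    [0.3,-40,-400,30,0,0,0],
    [0.3,-40,-400,30,0,0,0],
    [0.3,-40,-400,30,0,0,0],
    [0.3,-40,-400,30,0,0,0],
    [0.3,-40,-400,30,0,0,0],
    [0.3,-40,-400,30,0,0,0],
    [0.3,-40,-400,30,0,0,0],
    [0.3,-40,-400,30,0,0,0]
  ]
}}

```text
time: 2.35
ee_pos: [0.4609, 0.1992, 0.3004]
orientation: [3.141, -0.002, -0.001]
contact_force: [-0.0, 0.1, -1.1]
width: 0.0601
grip_force: 0.0
```

```bash
python3 -c "
from h import *
import pickle
st()
m=env.camera_model('wrist');i=env.get_image('wrist');cv2.imwrite('pics/w2.png',i);pickle.dump(m,open('w2.pkl','wb'))
w=pickle.load(open('w1.pkl','rb'))
rect(w,[(182,104),(248,124),(217,243),(155,225)],.008,'plate')
rect(w,[(421,90),(467,90),(462,195),(416,193)],.010,'cover')
rect(w,[(422,138),(470,138),(473,154),(434,156)],.052,'bar')
print('pin',back(w,[(159,243)],.092))
h=cv2.cvtColor(i,cv2.COLOR_BGR2HSV)
b=cv2.inRange(h,(105,110,20),(130,255,255));
cs,_=cv2.findContours(b,0,2)
for c in cs:
  if cv2.contourArea(c)>800: print(cv2.minAreaRect(c),cv2.contourArea(c))
x=cv2.resize(i[0:300,250:650],(800,600),interpolation=cv2.INTER_CUBIC);cv2.imwrite('pics/w2c.png',i)
"
```

```text
t 2.35 tcp [0.4609 0.1992 0.3004] yaw -0.06 z [-5.e-04 -6.e-04 -1.e+00] F [-0.   0.1 -1.1] w 0.0601 g 0.0 q [ 0.41  0.16  1.89 -0.    1.09  1.98]
plate c [ 0.4939 -0.0446] L 0.0832 0.1641 ang [-107.4, 161.3]
cover c [ 0.5345 -0.3492] L 0.0573 0.1276 ang [-91.5, -177.5]
bar c [ 0.5354 -0.3432] L 0.0483 0.0214 ang [-88.9, -151.5]
pin [[ 0.43791557 -0.02568796  0.092     ]]
((279.9681091308594, 210.82830810546875), (71.46942138671875, 32.5294189453125), 72.34988403320312) 2157.5
((255.00146484375, 63.78040313720703), (86.12254333496094, 36.06143569946289), 60.64224624633789) 2900.5
```

View pics/w2.png

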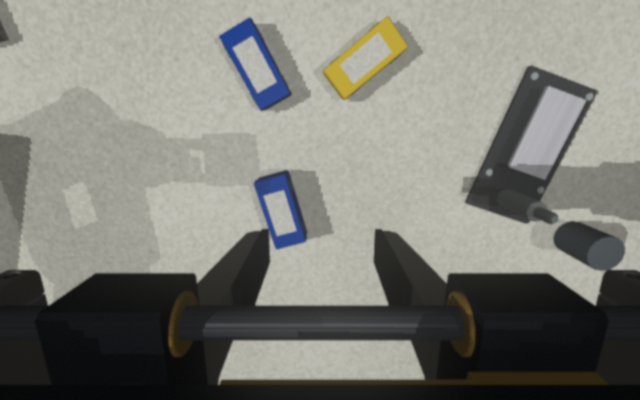

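The thin case is at (255,64), the thick case at (280,210), the yellow one at (365,58) and the base at (531,145). I'll take label centres and angles from code.

```bash
python3 -c "
from h import *
import pickle
m=pickle.load(open('w2.pkl','rb'));i=cv2.imread('pics/w2.png')
h=cv2.cvtColor(i,cv2.COLOR_BGR2HSV)
b=cv2.inRange(h,(105,110,20),(130,255,255))
for c in cv2.findContours(b,0,2)[0]:
  if cv2.contourArea(c)<800: continue
  f=np.zeros_like(b);cv2.drawContours(f,[c],-1,255,-1);f=cv2.erode(f,np.ones((5,5)))
  l=cv2.inRange(h,(0,0,110),(179,90,255))&f
  k=max(cv2.findContours(l,0,2)[0],key=cv2.contourArea)
  hl=cv2.convexHull(c)
  thick=c[:,0,1].mean()>150
  z=.034 if thick else .024
  # rectify label contour to the plane at top
  for nm,kk in(('label',k),('blue',c)):
    P=(back(m,kk[:,0,:],z)[:,:2]*1000).astype(np.float32);r=cv2.minAreaRect(P);print('thick' if thick else 'thin',nm,[np.round(v,1) for v in r])
rect(m,[(533,66),(597,92),(528,222),(466,203)],.008,'plate')
rect(m,[(551,85),(588,98),(545,181),(510,163)],.024,'platform')
print('pin',back(m,[(548,215)],.092))
"
```

```text
thick label [array([423.8, 247.7]), array([51.6, 25.3]), np.float64(15.3)]
thick blue [array([425.5, 247.5]), array([82.7, 37.4]), np.float64(14.8)]
thin label [array([582.1, 269.8]), array([50.9, 25.2]), np.float64(27.8)]
thin blue [array([581.7, 269. ]), array([82.5, 37. ]), np.float64(28.0)]
plate c [ 0.4924 -0.0413] L 0.0816 0.1624 ang [-108.4, 160.7]
platform c [ 0.5117 -0.0483] L 0.0457 0.0917 ang [-111.8, 160.5]
pin [[ 0.43901209 -0.0146624   0.092     ]]
```

```bash
python3 -c "
from h import *
move([.425,.246,.17],15);move([.425,.246,.091],15)"
```

```text
move [-36.1 -47.7 130.5] [  0.04   0.03 -15.13]
move [-36.1 -47.8 209.5] [  0.04   0.03 -15.13]
```

{"method": "carry_out", "body": {
  "moves": [
    [0.3,-36,-48,130,0,0,-15],
    [0.3,-36,-48,130,0,0,-15],
    [0.3,-36,-48,130,0,0,-15],
    [0.3,-36,-48,130,0,0,-15],
    [0.3,-36,-48,170,0,0,-15],
    [0.3,-36,-48,209,0,0,-15],
    [0.3,-36,-48,209,0,0,-15],
    [0.3,-36,-48,209,0,0,-15],
    [-1,-36,-48,209,0,0,-15],
    [-1,-36,-48,209,0,0,-15],
    [-1,-36,-48,209,0,0,-15],
    [-1,-36,-48,209,0,0,-15]
  ],
  "grip_force": 20
}}

```text
time: 3.6
ee_pos: [0.4256, 0.2473, 0.0927]
orientation: [-3.115, -0.407, -0.002]
contact_force: [1.1, -4.1, 8.5]
width: 0.0379
grip_force: 20.0
```

```bash
python3 -c "
from h import *
st()
cv2.imwrite('pics/g1.png',env.get_image('wrist'));cv2.imwrite('pics/t1.png',env.get_image('top'))
s=env.get_state()['ee_pos']
move([s[0],s[1],s[2]+.06],15)"
```

```text
t 3.6 tcp [0.4256 0.2473 0.0927] yaw 14.89 z [ 1.3e-03  3.0e-04 -1.0e+00] F [ 1.1 -4.1  8.5] w 0.0379 g 20.0 q [ 0.52  0.47  2.06 -0.    0.61  1.84]
move [  0.1   0.  -60. ] [ 0.01 -0.07 -0.1 ]
```

{"method": "carry_out", "body": {
  "moves": [
    [-1,0,0,-40,0,0,0],
    [-1,0,0,-80,0,0,0],
    [-1,0,0,-80,0,0,0],
    [-1,0,0,-80,0,0,0]
  ]
}}

```text
time: 4.1
ee_pos: [0.4253, 0.2476, 0.1726]
orientation: [-3.114, -0.407, -0.003]
contact_force: [-0.4, -0.5, -1.2]
width: 0.038
grip_force: 20.0
```

```bash
python3 -c "
from h import *
st()
i=env.get_image('wrist')
t=cv2.imread('pics/t1.png')
o=np.zeros((600,800,3),np.uint8);o[:350]=cv2.resize(i[180:390,80:560],(800,350),interpolation=2)
o[350:600,:400]=cv2.resize(t[180:280,140:300],(400,250),interpolation=2)
cv2.imwrite('pics/g2.png',o)"
```

```text
t 4.1 tcp [0.4253 0.2476 0.1726] yaw 14.89 z [ 0.002   0.0012 -1.    ] F [-0.4 -0.5 -1.2] w 0.038 g 20.0 q [ 0.52  0.32  2.03 -0.    0.79  1.84]
```

View pics/g2.png

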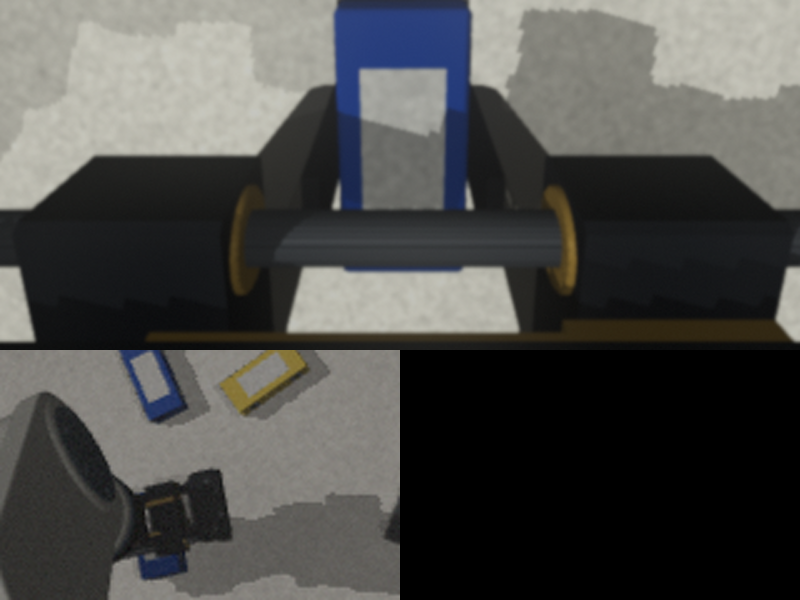

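The far top edge of the gripped case is at row ~186 and the near edge at row ~341.

```bash
python3 -c "
from h import *
m=env.camera_model('wrist');s=env.get_state();M=R.from_rotvec(s['orientation']).as_matrix()
P=back(m,[(322,186),(322,341)],s['ee_pos'][2]-.0587)
print((P-s['ee_pos'])@M, 'case at height', s['ee_pos'][2]-.0927)
c=np.array([.5115,-.0505]);u=lambda a:np.array([np.cos(np.radians(a)),np.sin(np.radians(a))])
print('post',c+.08*u(161))
off=((P-s['ee_pos'])@M)[:,0].mean();print('off',off)
t=c-off*u(-19);print(t)
move([*t,.19],-19);move([*t,.118],-19)
"
```

```text
[[ 0.03975289 -0.00154584  0.05870678]
 [-0.0415442  -0.00160727  0.05869317]] case at height 0.07885022605815706
post [ 0.43585851 -0.02445455]
off -0.000895659146066697
[ 0.51234686 -0.0507916 ]
move [  8.1 310.6 -18.5] [-1.000e-02 -1.000e-02  3.389e+01]
move [  8.1 310.6  53.5] [-1.000e-02 -1.000e-02  3.389e+01]
```

{"method": "carry_out", "body": {
  "moves": [
    [-1,8,311,-30,0,0,34],
    [-1,8,311,-30,0,0,34],
    [-1,8,311,-30,0,0,34],
    [-1,8,311,-30,0,0,34],
    [-1,8,311,-30,0,0,34],
    [-1,8,311,-30,0,0,34],
    [-1,8,311,-30,0,0,34],
    [-1,8,311,-30,0,0,34],
    [-1,8,311,10,0,0,34],
    [-1,8,311,40,0,0,34],
    [-1,8,311,40,0,0,34]
  ]
}}

```text
time: 5.25
ee_pos: [0.5091, -0.0493, 0.1277]
orientation: [3.098, -0.52, -0.014]
contact_force: [0.2, 0.3, -0.5]
width: 0.0378
grip_force: 20.0
```

```bash
python3 -c "
from h import *
import pickle
st();pickle.dump(env.camera_model('wrist'),open('w3.pkl','wb'))
i=env.get_image('wrist')
o=cv2.resize(i[150:350,190:450],(780,600),interpolation=2)
cv2.imwrite('pics/g3.png',o);move([.51235,-.0508,.1172],-19)"
```

```text
t 5.25 tcp [ 0.5091 -0.0493  0.1277] yaw -19.05 z [-0.0087  0.0012 -1.    ] F [ 0.2  0.3 -0.5] w 0.0378 g 20.0 q [-0.1   0.43  2.    0.    0.72  1.8 ]
move [ 2.3  0.6 12.4] [ 0.07  0.34 -0.05]
```

View pics/g3.png

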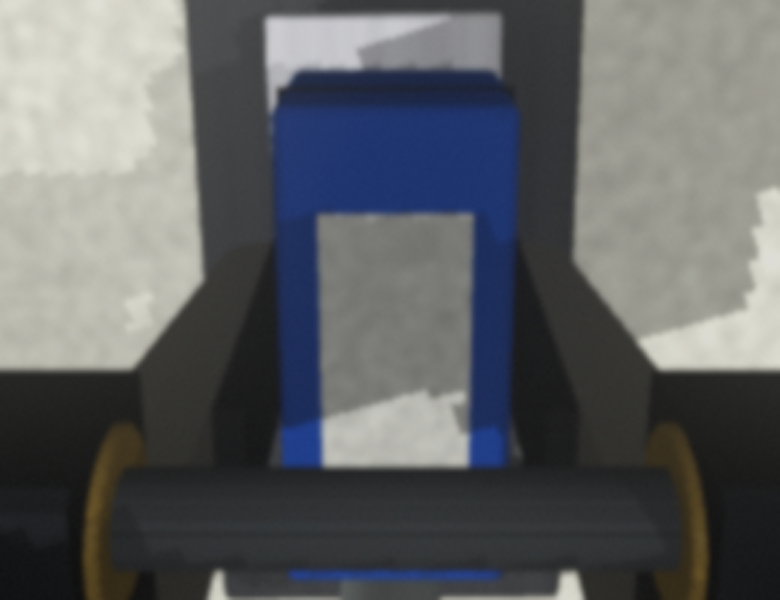

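The case's bottom end edge is at crop row 72 (columns 293–497), and the platform's far edge is at crop row 14 (columns 265–502). So I can measure the case directly against the platform.

```bash
python3 -c "
from h import *
import pickle
m=pickle.load(open('w3.pkl','rb'));s=env.get_state();M=R.from_rotvec(s['orientation']).as_matrix()
f=lambda x,y:(190+x/3,150+y/3)
T=lambda p,z:((back(m,p,z)-s['ee_pos'])@M*1000).round(1)[:,:2]
print('plat end',T([f(265,14),f(502,14)],.024))
print('case bottom',T([f(293,72),f(497,72)],.035))
print('case top',T([f(277,105),f(517,105)],.069))
print('plate',T([f(190,14),f(583,14),f(203,230),f(575,230)],.008))
p=T([f(265,14),f(502,14)],.024).mean(0);c=M@[ (p[0]-46)/1000,p[1]/1000,0]+s['ee_pos'];print('platform c',c)
"
```

```text
plat end [[ 46.2 -25.3]
 [ 46.2  20.2]]
case bottom [[ 36.9 -19.1]
 [ 36.8  18.4]]
case top [[ 38.1 -18. ]
 [ 38.   17.8]]
plate [[ 44.3 -43.1]
 [ 44.2  38.9]
 [ -3.4 -42.9]
 [ -3.6  39.6]]
platform c [ 0.51145236 -0.0471915   0.12965436]
```

{"method": "carry_out", "body": {
  "moves": [
    [-1,0,0,0,0,0,0],
    [-1,0,0,0,0,0,0],
    [-1,0,0,0,0,0,0]
  ]
}}

```text
time: 5.6
ee_pos: [0.5133, -0.0509, 0.1329]
orientation: [-3.098, 0.521, -0.003]
contact_force: [0.4, -0.5, -1.6]
width: 0.0375
grip_force: 20.0
```

```bash
python3 -c "
from h import *
st()
move([.5127,-.0488,.1172],-19)"
```

```text
t 5.6 tcp [ 0.5133 -0.0509  0.1329] yaw -19.1 z [ 2.1e-03 -2.0e-04 -1.0e+00] F [ 0.4 -0.5 -1.6] w 0.0375 g 20.0 q [-0.1   0.42  2.    0.    0.72  1.8 ]
move [-1.3 -1.7 15.7] [-0.03 -0.12 -0.1 ]
```

{"method": "carry_out", "body": {
  "moves": [
    [-1,-1.3,-1.7,6,0,-0.1,0],
    [-1,-1.3,-1.7,12,0,-0.1,0],
    [-1,-1.3,-1.7,15,0,-0.1,0],
    [-1,-1.3,-1.7,15,0,-0.1,0],
    [-1,-1.3,-1.7,15,0,-0.1,0],
    [-1,-1.3,-1.7,15,0,-0.1,0]
  ]
}}

```text
time: 6.2
ee_pos: [0.5117, -0.049, 0.1167]
orientation: [-3.098, 0.522, 0.004]
contact_force: [-1.7, 0.9, 2.8]
width: 0.0379
grip_force: 20.0
```

```bash
python3 -c "
from h import *
st()"
```

```text
t 6.2 tcp [ 0.5117 -0.049   0.1167] yaw -19.12 z [-2.2e-03  7.0e-04 -1.0e+00] F [-1.7  0.9  2.8] w 0.0379 g 20.0 q [-0.1   0.45  2.01  0.    0.69  1.81]
```

{"method": "carry_out", "body": {
  "moves": [
    [0.3,0,0,0,0,0,0],
    [0.3,0,0,0,0,0,0],
    [0.3,0,0,0,0,0,0],
    [0.3,0,0,-50,0,0,0],
    [0.3,0,0,-100,0,0,0],
    [0.3,-30,0,-140,0,0,0],
    [0.3,-30,0,-140,0,0,0],
    [0.3,-30,0,-140,0,0,0],
    [0.3,-30,0,-140,0,0,0],
    [0.3,-30,0,-140,0,0,0]
  ]
}}

```text
time: 7.2
ee_pos: [0.4836, -0.0394, 0.2552]
orientation: [-3.098, 0.522, 0.007]
contact_force: [0.6, -0.4, -0.0]
width: 0.0597
grip_force: 0.0
```

```bash
python3 -c "
from h import *
import pickle
st();pickle.dump(env.camera_model('wrist'),open('w4.pkl','wb'))
i=env.get_image('wrist');cv2.imwrite('pics/w4.png',i)
o=cv2.resize(i[60:260,230:430],(600,600),interpolation=2)
cv2.imwrite('pics/g4.png',o);move([.582,.2685,.17],28);move([.582,.2685,.0915],28)"
```

```text
t 7.2 tcp [ 0.4836 -0.0394  0.2552] yaw -19.13 z [-4.2e-03  7.0e-04 -1.0e+00] F [ 0.6 -0.4 -0. ] w 0.0597 g 0.0 q [-0.08  0.19  1.97  0.    0.98  1.82]
move [  -7.6 -323.2   85. ] [ -0.07   0.25 -47.13]
move [  -7.2 -323.3  163.5] [ -0.07   0.25 -47.13]
```

View pics/g4.png

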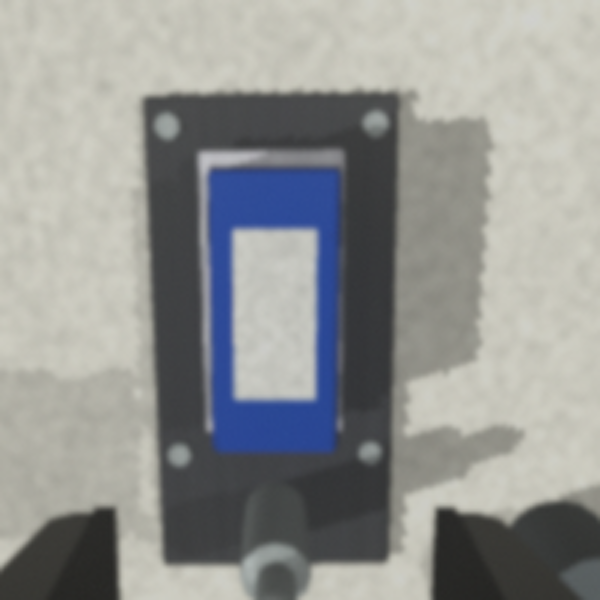

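The thick case sits well aligned on the platform: top face (210,170)–(334,451), plate (145,98)–(388,558), pin tip at about (276,578).

```bash
python3 -c "
from h import *
import pickle
m=pickle.load(open('w4.pkl','rb'))
f=lambda L:[(230+x/3,60+y/3) for x,y in L]
q=[(145,98),(398,93),(388,558),(165,560)]
rect(m,f(q),.008,'plate')
rect(m,f([(210,170),(339,168),(334,451),(215,452)]),.058,'case')
P=back(m,f(q),.008)[:,:2].mean(0);print('platform c',P-.019*np.array([np.cos(np.radians(161)),np.sin(np.radians(161))]))
print('plat end',back(m,f([(198,151),(344,151)]),.024))
e=back(m,f([(198,151),(344,151)]),.024)[:,:2].mean(0);print('c from end',e+.046*np.array([np.cos(np.radians(161)),np.sin(np.radians(161))]))
print('pin',back(m,f([(276,578)]),.092))
"
```

```text
plate c [ 0.4933 -0.0421] L 0.0822 0.1621 ang [-108.4, 161.4]
case c [ 0.5091 -0.0477] L 0.0361 0.0828 ang [-108.5, 160.8]
platform c [ 0.51123524 -0.04830154]
plat end [[ 0.5610997  -0.04044949  0.024     ]
 [ 0.54605017 -0.08367551  0.024     ]]
c from end [ 0.51008108 -0.04708637]
pin [[ 0.44521628 -0.02584697  0.092     ]]
```

{"method": "carry_out", "body": {
  "moves": [
    [0.3,-7,-323,60,0,0,-47],
    [0.3,-7,-323,60,0,0,-47],
    [0.3,-7,-323,60,0,0,-47],
    [0.3,-7,-323,60,0,0,-47],
    [0.3,-7,-323,60,0,0,-47],
    [0.3,-7,-323,60,0,0,-47],
    [0.3,-7,-323,60,0,0,-47],
    [0.3,-7,-323,60,0,0,-47],
    [0.3,-7,-323,85,0,0.1,-47],
    [0.3,-7,-323,85,0,0.1,-47],
    [0.3,-7,-323,85,0,0.1,-47],
    [0.3,-7,-323,85,0,0.1,-47]
  ]
}}

```text
time: 8.45
ee_pos: [0.5832, 0.2676, 0.1723]
orientation: [-3.049, -0.755, -0.001]
contact_force: [-0.4, -0.0, -0.4]
width: 0.0599
grip_force: 0.0
```

```bash
python3 -c "
from h import *
st()
m=env.camera_model('wrist');i=env.get_image('wrist');h=cv2.cvtColor(i,cv2.COLOR_BGR2HSV)
b=cv2.inRange(h,(105,110,20),(130,255,255))
for c in cv2.findContours(b,0,2)[0]:
  if cv2.contourArea(c)<800: continue
  print(cv2.boundingRect(c))
  P=(back(m,c[:,0,:],.024)[:,:2]*1000).astype(np.float32);print([np.round(v,1) for v in cv2.minAreaRect(P)])
cv2.imwrite('pics/w5.png',i)
move([.5825,.2683,.0915],28)"
```

```text
t 8.45 tcp [0.5832 0.2676 0.1723] yaw 27.83 z [ 3.e-04  8.e-04 -1.e+00] F [-0.4 -0.  -0.4] w 0.0599 g 0.0 q [0.43 0.52 1.7  0.   0.93 1.51]
(296, 157, 50, 106)
[array([582.9, 270.5]), array([82.2, 36.5]), np.float64(27.6)]
move [-0.6 -0.8 81.2] [-0.03 -0.08 -0.16]
```

{"method": "carry_out", "body": {
  "moves": [
    [0.3,-0.5,-1,45,0,0,0],
    [0.3,-0.5,-1,80,0,0,0],
    [0.3,-0.5,-1,80,0,0,0],
    [0.3,-0.5,-1,80,0,0,0],
    [-1,-0.5,-1,80,0,0,0],
    [-1,-0.5,-1,80,0,0,0],
    [-1,-0.5,-1,80,0,0,0],
    [-1,-0.5,-1,80,0,0,0],
    [-1,-0.5,-1,80,0,0,0]
  ]
}}

```text
time: 9.4
ee_pos: [0.5822, 0.2689, 0.0924]
orientation: [-3.048, -0.757, -0.001]
contact_force: [-0.2, -1.4, 5.5]
width: 0.0376
grip_force: 20.0
```

{"method": "carry_out", "body": {
  "moves": [
    [-1,0,0,-40,0,0,0],
    [-1,0,0,-80,0,0,0],
    [-1,0,0,-110,0,0,0],
    [-1,0,0,-110,0,0,0],
    [-1,0,0,-110,0,0,0],
    [-1,0,0,-110,0,0,0]
  ]
}}

```text
time: 10.0
ee_pos: [0.5811, 0.2685, 0.2003]
orientation: [-3.049, -0.757, 0.003]
contact_force: [-0.4, -1.1, -0.9]
width: 0.0379
grip_force: 20.0
```

```bash
python3 -c "
from h import *
st()
m=env.camera_model('wrist');i=env.get_image('wrist');s=env.get_state();M=R.from_rotvec(s['orientation']).as_matrix()
h=cv2.cvtColor(i,cv2.COLOR_BGR2HSV);b=cv2.inRange(h,(105,110,60),(130,255,255))
for c in cv2.findContours(b,0,2)[0]:
  if cv2.contourArea(c)<60: continue
  print(cv2.boundingRect(c),((back(m,[(320,c[:,0,1].min()),(320,c[:,0,1].max())],s['ee_pos'][2]-.092+.024)-s['ee_pos'])@M)[:,0])
col=i[150:300,321];print([(150+k,*map(int,v)) for k,v in enumerate(col) if k%4==0][:16])
"
```

```text
t 10.0 tcp [0.5811 0.2685 0.2003] yaw 27.88 z [-2.1e-03 -3.0e-04 -1.0e+00] F [-0.4 -1.1 -0.9] w 0.0379 g 20.0 q [0.43 0.48 1.68 0.   0.98 1.51]
(283, 175, 76, 131) [ 0.04357746 -0.02631973]
[(150, 176, 186, 186), (154, 175, 185, 186), (158, 176, 187, 188), (162, 181, 191, 191), (166, 171, 181, 182), (170, 131, 126, 123), (174, 70, 50, 43), (178, 110, 60, 44), (182, 123, 64, 44), (186, 123, 64, 43), (190, 124, 65, 44), (194, 123, 63, 43), (198, 122, 63, 41), (202, 122, 63, 41), (206, 122, 62, 42), (210, 123, 70, 52)]
```

```bash
python3 -c "
from h import *
move([.509,-.0478,.2],-19.2)"
```

```text
move [-211.6  245.8    0.4] [1.000e-02 1.500e-01 4.708e+01]
```

{"method": "carry_out", "body": {
  "moves": [
    [-1,-212,246,-20,0,0,47],
    [-1,-212,246,-20,0,0,47],
    [-1,-212,246,-20,0,0,47],
    [-1,-212,246,-20,0,0,47],
    [-1,-212,246,-20,0,0,47],
    [-1,-212,246,-20,0,0,47],
    [-1,-212,246,-20,0,0,47],
    [-1,-212,246,10,0,0,47],
    [-1,-212,246,30,0,0,47],
    [-1,-212,246,30,0,0,47],
    [-1,-212,246,30,0,0,47],
    [-1,-212,246,30,0,0,47]
  ]
}}

```text
time: 11.25
ee_pos: [0.51, -0.0476, 0.172]
orientation: [-3.097, 0.521, -0.001]
contact_force: [-0.6, -0.1, -0.4]
width: 0.0383
grip_force: 20.0
```

{"method": "carry_out", "body": {
  "moves": [
    [-1,0,0,0,0,0,0],
    [-1,0,0,0,0,0,0]
  ]
}}

```text
time: 11.45
ee_pos: [0.51, -0.0475, 0.1722]
orientation: [-3.097, 0.521, -0.002]
contact_force: [-0.8, -0.2, 0.0]
width: 0.0377
grip_force: 20.0
```

```bash
python3 -c "
from h import *
import pickle
st();pickle.dump(env.camera_model('wrist'),open('w6.pkl','wb'))
i=env.get_image('wrist')
o=cv2.resize(i[140:340,190:450],(780,600),interpolation=2)
cv2.imwrite('pics/g6.png',o);move([.509,-.0478,.1507],-19.2)"
```

```text
t 11.45 tcp [ 0.51   -0.0475  0.1722] yaw -19.09 z [ 1.3e-03  6.0e-04 -1.0e+00] F [-0.8 -0.2  0. ] w 0.0377 g 20.0 q [-0.1   0.35  1.98  0.    0.81  1.81]
move [-0.8  0.5 21.4] [-0.05 -0.05  0.1 ]
```

View pics/g6.png

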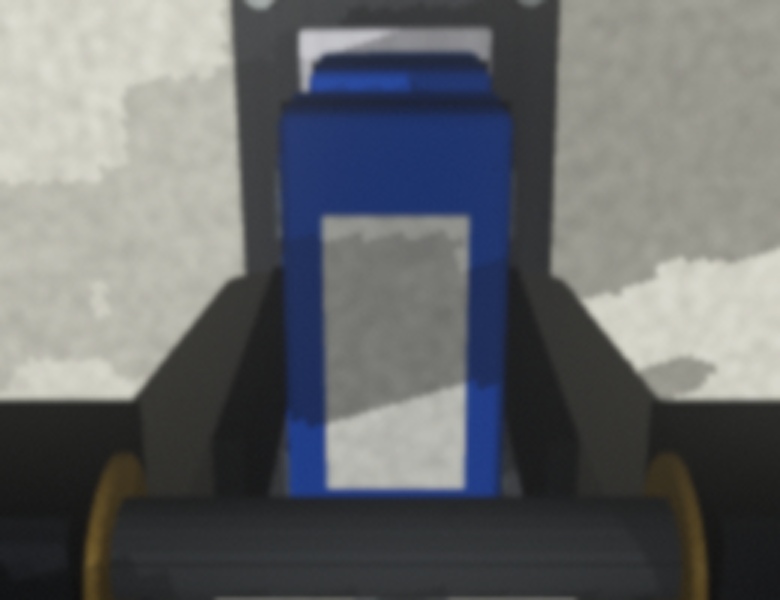

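The thick case's far top edge is at crop row 72 (columns 310–491). The thin case's is at crop row 112 (columns 281–512).

```bash
python3 -c "
from h import *
import pickle
m=pickle.load(open('w6.pkl','rb'));s=env.get_state();M=R.from_rotvec(s['orientation']).as_matrix()
f=lambda x,y:(190+x/3,140+y/3)
T=lambda p,z:((back(m,p,z)-s['ee_pos'])@M*1000).round(1)[:,:2]
print('thick',T([f(310,72),f(491,72)],.058))
print('thin',T([f(281,112),f(512,112)],.1038),T([f(320,215),f(470,215),f(320,490)],.1038))
"
```

```text
thick [[ 40.9 -18.1]
 [ 40.9  19. ]]
thin [[ 41.2 -18.8]
 [ 41.2  17.9]] [[ 24.1 -13. ]
 [ 24.1  11.5]
 [-26.6 -14. ]]
```

{"method": "carry_out", "body": {
  "moves": [
    [-1,-0.2,0.8,10,0,0,0],
    [-1,-0.2,0.8,17,0,0,0],
    [-1,-0.2,0.8,21,0,0,0],
    [-1,-0.2,0.8,21,0,0,0],
    [-1,-0.2,0.8,21,0,0,0],
    [-1,-0.2,0.8,21,0,0,0]
  ]
}}

```text
time: 12.1
ee_pos: [0.5093, -0.0484, 0.1506]
orientation: [-3.097, 0.522, -0.0]
contact_force: [0.2, 1.0, -0.7]
width: 0.0379
grip_force: 20.0
```

{"method": "carry_out", "body": {
  "moves": [
    [-1,0,0,1,0,0,0],
    [-1,0,0,1,0,0,0],
    [-1,0,0,1,0,0,0]
  ]
}}

```text
time: 12.4
ee_pos: [0.5094, -0.0484, 0.1498]
orientation: [-3.097, 0.522, -0.001]
contact_force: [-1.0, 0.4, 3.0]
width: 0.0377
grip_force: 20.0
```

{"method": "carry_out", "body": {
  "moves": [
    [0.3,0,0,0,0,0,0],
    [0.3,0,0,0,0,0,0],
    [0.3,0,0,0,0,0,0],
    [0.3,0,0,-40,0,0,0],
    [0.3,0,0,-80,0,0,0],
    [0.3,-45,0,-130,0,0,0],
    [0.3,-45,0,-130,0,0,0],
    [0.3,-45,0,-130,0,0,0],
    [0.3,-45,0,-130,0,0,0],
    [0.3,-45,0,-130,0,0,0],
    [0.3,-45,0,-130,0,0,0]
  ]
}}

```text
time: 13.5
ee_pos: [0.4668, -0.0339, 0.2783]
orientation: [-3.097, 0.522, 0.003]
contact_force: [0.4, -0.1, 1.1]
width: 0.06
grip_force: 0.0
```

```bash
python3 -c "
from h import *
import pickle
st();pickle.dump(env.camera_model('wrist'),open('w7.pkl','wb'))
i=env.get_image('wrist')
o=cv2.resize(i[30:300,220:440],(489,600),interpolation=2)
cv2.imwrite('pics/g7.png',o);move([.535,-.35,.24],90)"
```

```text
t 13.5 tcp [ 0.4668 -0.0339  0.2783] yaw -19.13 z [-1.9e-03  8.0e-04 -1.0e+00] F [ 0.4 -0.1  1.1] w 0.06 g 0.0 q [-0.08  0.14  1.98  0.    1.03  1.83]
move [168.2 276.3  38. ] [-1.2000e-01  7.0000e-02 -1.0913e+02]
```

View pics/g7.png

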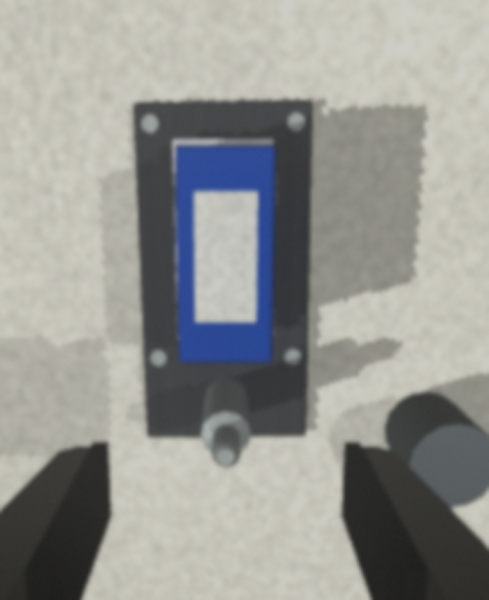

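The stack is square, with the thin case's top at (176,146)–(273,361) in the crop. The pin tip is at crop (227,457), which is pixel (322.1,235.7).

```bash
python3 -c "
from h import *
import pickle
m=pickle.load(open('w7.pkl','rb'));f=lambda L:[(220+x/2.2227,30+y/2.2222) for x,y in L]
print('pin',back(m,f([(227,457)]),.092),'post',back(m,f([(226,432)]),.067))
rect(m,f([(176,146),(273,146),(272,361),(180,361)]),.082,'thin')
rect(m,f([(134,103),(311,101),(305,435),(148,437)]),.008,'plate')
"
```

```text
pin [[ 0.43442348 -0.02247208  0.092     ]] post [[ 0.43634229 -0.02274338  0.067     ]]
thin c [ 0.5086 -0.0476] L 0.0365 0.0822 ang [-109.2, 161.2]
plate c [ 0.4925 -0.0416] L 0.0821 0.1639 ang [-108.5, 161.5]
```

{"method": "carry_out", "body": {
  "moves": [
    [0.3,168,276,10,0,0,-109],
    [0.3,168,276,10,0,0,-109],
    [0.3,168,276,10,0,0,-109],
    [0.3,168,276,10,0,0,-109],
    [0.3,168,276,10,0,0,-109],
    [0.3,168,276,10,0,0,-109],
    [0.3,168,276,10,0,0,-109],
    [0.3,168,276,10,0,0,-109],
    [0.3,168,276,10,0,0,-109],
    [0.3,168,276,38,0,0,-109],
    [0.3,168,276,38,0,0,-109],
    [0.3,168,276,38,0,0,-109]
  ]
}}

```text
time: 14.75
ee_pos: [0.5345, -0.3494, 0.2391]
orientation: [-2.375, -2.051, 0.001]
contact_force: [-0.3, 0.2, 0.6]
width: 0.0598
grip_force: 0.0
```

```bash
python3 -c "
from h import *
st();move([.535,-.351,.24],90)"
```

```text
t 14.75 tcp [ 0.5345 -0.3494  0.2391] yaw 81.64 z [-0.0027  0.0025 -1.    ] F [-0.3  0.2  0.6] w 0.0598 g 0.0 q [-0.58  0.44  1.66  0.    1.05 -0.44]
move [-1.5  0.7 -0.9] [-0.17 -0.13 -8.36]
```

{"method": "carry_out", "body": {
  "moves": [
    [0.3,-1,1,0,0,0,-8.4],
    [0.3,-1,1,0,0,0,-8.4],
    [0.3,-1,1,0,0,0,-8.4],
    [0.3,-1,1,0,0,0,-8.4]
  ]
}}

```text
time: 15.15
ee_pos: [0.5358, -0.3507, 0.2409]
orientation: [-2.23, -2.211, -0.001]
contact_force: [-0.6, 0.2, -0.2]
width: 0.0601
grip_force: 0.0
```

```bash
python3 -c "
from h import *
st();m=env.camera_model('wrist');i=env.get_image('wrist');cv2.imwrite('pics/w8.png',i)
# rectify the bench patch round the cover: 1 px = 1 mm at z=.010, x -> right, y -> up
g=cv2.cvtColor(i,cv2.COLOR_BGR2GRAY)
def rectify(z,x0,x1,y0,y1,k=2):
  X,Y=np.meshgrid(np.arange(x0,x1,1/k),np.arange(y1,y0,-1/k))
  p=proj(m,np.c_[X.ravel()/1e3,Y.ravel()/1e3,np.full(X.size,z)]).astype(np.float32).reshape(*X.shape,2)
  return cv2.remap(g,p[...,0],p[...,1],1)
a=rectify(.01,430,630,-410,-290,1);b=rectify(.052,505,565,-385,-315,1)
print('plate rows'); [print(-290-r,' '.join(f'{a[r,c]:3d}' for c in range(0,200,5))) for r in range(20,110,5)]
print('bar'); [print(-315-r,' '.join(f'{b[r,c]:3d}' for c in range(0,60,2))) for r in range(5,70,4)]
"
```

```text
t 15.15 tcp [ 0.5358 -0.3507  0.2409] yaw 89.5 z [-4.e-04  1.e-03 -1.e+00] F [-0.6  0.2 -0.2] w 0.0601 g 0.0 q [-0.58  0.44  1.65  0.    1.05 -0.57]
plate rows
-310 174 170 168 171 171 165 171 172 167 167 169 168 168 171 168 161 162 168 164 173 151 149 146 152 171 172 170 170 163 165 168 174 165 165 168 171 170 171 168 171
-315 170 170 174 171 172 171 163 163 163 161 165 167 171 169 163 167 170 165 167 164 148 149 149 151 157 154 158 159 159 158 157 159 162 166 170 169 166 171 170 171
-320 174 169 171 159 164 151 147 147 147 147 141 141 142 145 141 143 144 140 138 137 134 132 128 130 128 131 134 135 123 122 116 122 119 121 175 167 166 176 171 170
-325 174 169 170 157 150 148 148 148  93  61  60  60  61  60  60  60  60  60  60  66  72  74  75  58  61  61  61  61  62  62  62  63  63  63 156 166 167 170 174 167
-330 168 174 172 146 143 144 140 137  86  59  59  59  59  59  58  60  59  60  60  98 110 110 110  75  59  59  59  60  60  60  61  61  62  62 152 164 169 167 170 171
-335 176 154  63  52  52  52  51  50  51  59  59  60  59  59  59  59  59  59  61 156 162 159 160 110  61  60  61  6
[... 3458 characters left out ...]
160 168 166 161 162 164 162 161 150 142 155 151 150 149 148 147 146 145 145
-368 174 175 173 173 172 171 174 175 174 165 129 131 133 131 130 134 130 127 128 144 167 170 166 169 169 165 171 174 170 168
-372 170 169 167 168 169 171 175 175 170 158 125 118 116 117 121 122 120 119 123 157 175 176 171 166 165 171 172 168 169 170
-376 167 171 174 168 167 172 176 176 176 165 128 119 116 120 123 120 117 121 125 154 168 172 171 168 166 170 167 169 171 175
-380 168 169 172 173 173 171 171 173 173 164 125 121 123 121 121 119 120 121 132 167 172 169 165 168 167 167 169 174 176 172
-384 167 169 170 172 176 174 173 170 167 156 123 119 123 124 122 122 121 123 133 165 170 172 169 170 172 169 169 171 172 172
```

```bash
python3 -c "
from h import *
move([.535,-.347,.101],91)"
```

```text
move [  3.5  -0.7 140. ] [-0.02 -0.06 -1.45]
```

{"method": "carry_out", "body": {
  "moves": [
    [0.3,3.5,-0.7,50,0,0,-1.5],
    [0.3,3.5,-0.7,90,0,0,-1.5],
    [0.3,3.5,-0.7,125,0,0,-1.5],
    [0.3,3.5,-0.7,140,0,0,-1.5],
    [0.3,3.5,-0.7,140,0,0,-1.5],
    [0.3,3.5,-0.7,140,0,0,-1.5],
    [-1,3.5,-0.7,140,0,0,-1.5],
    [-1,3.5,-0.7,140,0,0,-1.5],
    [-1,3.5,-0.7,140,0,0,-1.5],
    [-1,3.5,-0.7,140,0,0,-1.5],
    [-1,3.5,-0.7,140,0,0,-1.5],
    [-1,3.5,-0.7,140,0,0,-1.5]
  ],
  "grip_force": 50
}}

```text
time: 16.4
ee_pos: [0.5353, -0.3471, 0.1015]
orientation: [-2.198, -2.244, -0.001]
contact_force: [0.8, 0.4, 1.2]
width: 0.0199
grip_force: 50.0
```

{"method": "carry_out", "body": {
  "moves": [
    [-1,0,0,0,0,0,0],
    [-1,0,0,-40,0,0,0],
    [-1,0,0,-80,0,0,0],
    [-1,0,0,-100,0,0,0],
    [-1,0,0,-100,0,0,0],
    [-1,0,0,-100,0,0,0],
    [-1,0,0,-100,0,0,0]
  ]
}}

```text
time: 17.1
ee_pos: [0.5342, -0.3466, 0.1993]
orientation: [-2.196, -2.242, 0.0]
contact_force: [-0.1, 0.6, -2.3]
width: 0.0194
grip_force: 50.0
```

```bash
python3 -c "
from h import *
st();c=np.array([.4348,-.0223])
t=c-.08*np.array([np.cos(np.radians(161.2)),np.sin(np.radians(161.2))]);print(t)
move([*t,.215],71.2)"
```

```text
t 17.1 tcp [ 0.5342 -0.3466  0.1993] yaw 91.2 z [-0.0025  0.0024 -1.    ] F [-0.1  0.6 -2.3] w 0.0194 g 50.0 q [-0.58  0.48  1.69  0.    0.97 -0.6 ]
[ 0.51053194 -0.04808126]
move [298.9 -17.4 -14.9] [-0.17 -0.11 20.  ]
```

```bash
python3 -c "
from h import *
m=env.camera_model('wrist');s=env.get_state();M=R.from_rotvec(s['orientation']).as_matrix();i=env.get_image('wrist');cv2.imwrite('pics/w9.png',i)
g=cv2.cvtColor(i,cv2.COLOR_BGR2GRAY)
def row(xs,ys,z):
  X,Y=np.broadcast_arrays(xs,ys);P=np.c_[X,Y,np.full(X.size,z)]/1000@M.T+s['ee_pos']
  p=proj(m,P).astype(np.float32);return cv2.remap(g,p[None,:,0],p[None,:,1],1)[0]
x=np.arange(40,-32,-2.)
print('x   ',*map(int,x))
for y in(-60,-50,-40,40,50,60):print('plate',y,*row(x,y,91.5))
for y in(-92,-85,-75,-68):print('block',y,*row(x,y,76.5))
y=np.arange(-110,-50,2.)
print('y   ',*map(int,y))
for xx in(10,0,-10):print('block x',xx,*row(xx,y,76.5))
y=np.arange(50,80,2.);print(*map(int,y))
for xx in(20,10):print('plate x',xx,*row(xx,y,91.5))
"
```

```text
x    40 38 36 34 32 30 28 26 24 22 20 18 16 14 12 10 8 6 4 2 0 -2 -4 -6 -8 -10 -12 -14 -16 -18 -20 -22 -24 -26 -28 -30
plate -60 190 193 189 192 187 185 176 60 66 64 64 62 60 60 60 61 58 60 59 56 55 55 56 55 54 53 52 52 51 27 22 23 22 21 21 21
plate -50 189 189 189 189 188 186 177 60 66 64 63 62 61 61 60 60 58 59 59 55 54 55 56 55 53 53 52 52 51 28 23 24 21 22 22 22
plate -40 182 182 188 191 189 194 179 60 65 65 63 61 60 60 61 60 58 59 59 55 55 56 56 56 54 54 52 52 56 31 25 24 24 24 23 24
plate 40 192 186 185 178 185 188 180 67 62 63 65 64 62 61 63 60 59 59 57 56 56 57 57 54 54 56 55 55 52 33 27 27 27 26 26 26
plate 50 187 188 185 186 190 189 179 69 66 68 66 66 64 62 64 63 61 61 59 58 58 59 58 57 56 57 56 57 54 34 29 27 26 27 27 25
plate 60 187 185 180 188 188 192 187 114 68 70 70 68 66 66 67 66 64 64 63 63 61 62 62 61 60 60 58 60 56 37 31 31 30 28 28 28
block -92 196 193 195 192 184 188 186 184 190 194 190 141 52 65 64 64 63 63 62 62 63 62 62 61 61 60 60 76 175 101 33 32 31 30 30 28
block -85 189 190 192 191 192 192 195 192 190 115 52 50 51 62 62 61 61 60 60 59 59 58 57 58 58 52 32 
[... 208 characters left out ...]
 49 60 59 60 58 58 57 56 56 55 55 55 53 31 24 24 23 23 23 22 22 21 21 20
y    -110 -108 -106 -104 -102 -100 -98 -96 -94 -92 -90 -88 -86 -84 -82 -80 -78 -76 -74 -72 -70 -68 -66 -64 -62 -60 -58 -56 -54 -52
block x 10 188 188 184 194 190 191 186 82 63 64 64 63 62 61 62 62 63 60 60 59 61 60 35 32 31 53 60 59 59 59
block x 0 197 191 188 188 189 187 184 80 61 63 62 62 61 58 59 61 60 57 57 57 58 56 31 27 27 48 54 54 54 55
block x -10 186 191 196 188 187 187 182 81 59 60 61 59 58 41 35 36 33 33 32 32 32 31 25 23 55 35 30 29 30 28
50 52 54 56 58 60 62 64 66 68 70 72 74 76 78
plate x 20 66 67 68 68 69 70 92 186 188 186 182 177 179 188 187
plate x 10 63 63 63 64 66 66 97 182 189 183 183 186 185 182 183
```

The cover is centred in the grip: plate edges at ±25, block outer end at about −95. Next I'll bring it over the pin.

{"method": "carry_out", "body": {
  "moves": [
    [-1,0,0,-26,0,0,0],
    [-1,299,-17,-26,0,0,20],
    [-1,299,-17,-26,0,0,20],
    [-1,299,-17,-26,0,0,20],
    [-1,299,-17,-26,0,0,20],
    [-1,299,-17,-26,0,0,20],
    [-1,299,-17,-26,0,0,20],
    [-1,299,-17,-26,0,0,20],
    [-1,299,-17,-26,0,0,20],
    [-1,299,-17,-26,0,0,20],
    [-1,299,-17,-26,0,0,20],
    [-1,299,-17,-26,0,0,20]
  ]
}}

```text
time: 18.35
ee_pos: [0.5119, -0.0497, 0.2273]
orientation: [-2.555, -1.826, -0.0]
contact_force: [0.3, -0.4, -2.4]
width: 0.0198
grip_force: 50.0
```

```bash
python3 -c "
from h import *
st();move([.5102,-.0493,.197],71.2)"
```

```text
t 18.35 tcp [ 0.5119 -0.0497  0.2273] yaw 71.1 z [-3.e-04  6.e-04 -1.e+00] F [ 0.3 -0.4 -2.4] w 0.0198 g 50.0 q [-0.1   0.27  1.94  0.    0.93  0.23]
move [-0.2 -1.7 30.3] [-0.03 -0.03 -0.1 ]
```

{"method": "carry_out", "body": {
  "moves": [
    [-1,0,-1.7,15,0,0,0],
    [-1,0,-1.7,30,0,0,0],
    [-1,0,-1.7,30,0,0,0],
    [-1,0,-1.7,30,0,0,0],
    [-1,0,-1.7,33,0,0,0],
    [-1,0,-1.7,35,0,0,0],
    [-1,0,-1.7,36,0,0,0],
    [-1,0,-1.7,36,0,0,0],
    [-1,0,-1.7,36,0,0,0]
  ]
}}

```text
time: 19.25
ee_pos: [0.5103, -0.048, 0.1917]
orientation: [-2.554, -1.829, -0.001]
contact_force: [-0.4, -0.3, -2.9]
width: 0.0197
grip_force: 50.0
```

```bash
python3 -c "
from h import *
st();print(env.get_state()['wrist_torque'].round(2))"
```

```text
t 19.25 tcp [ 0.5103 -0.048   0.1917] yaw 71.2 z [ 2.e-04  7.e-04 -1.e+00] F [-0.4 -0.3 -2.9] w 0.0197 g 50.0 q [-0.1   0.32  1.97  0.    0.85  0.23]
[-0.04 -0.12 -0.03]
```

{"method": "carry_out", "body": {
  "moves": [
    [-1,0,0,1.5,0,0,0],
    [-1,0,0,3,0,0,0],
    [-1,0,0,3,0,0,0],
    [-1,0,0,3,0,0,0]
  ]
}}

```text
time: 19.65
ee_pos: [0.5108, -0.048, 0.1886]
orientation: [2.554, 1.829, 0.002]
contact_force: [3.8, 0.2, -5.1]
width: 0.0201
grip_force: 50.0
```

```bash
python3 -c "
from h import *
st();print(env.get_state()['wrist_torque'].round(2))"
```

```text
t 19.65 tcp [ 0.5108 -0.048   0.1886] yaw 71.19 z [ 1.4e-03  7.0e-04 -1.0e+00] F [ 3.8  0.2 -5.1] w 0.0201 g 50.0 q [-0.1   0.33  1.97  0.    0.84  0.23]
[-0.02 -0.81 -0.06]
```

The pin is about 5 mm inside the socket, pushing the cover toward world +x. I'll ease that way and continue down.

{"method": "carry_out", "body": {
  "moves": [
    [-1,0.3,1.2,0,0,0,0],
    [-1,0.3,1.2,1,0,0,0],
    [-1,0.3,1.2,3,0,0,0],
    [-1,0.3,1.2,4,0,0,0],
    [-1,0.3,1.2,4,0,0,0],
    [-1,0.3,1.2,4,0,0,0]
  ]
}}

```text
time: 20.25
ee_pos: [0.5114, -0.0481, 0.1844]
orientation: [-2.554, -1.828, -0.0]
contact_force: [1.0, 0.3, -2.7]
width: 0.0194
grip_force: 50.0
```

```bash
python3 -c "
from h import *
st();print(env.get_state()['wrist_torque'].round(2))"
```

```text
t 20.25 tcp [ 0.5114 -0.0481  0.1844] yaw 71.2 z [-2.e-04  7.e-04 -1.e+00] F [ 1.   0.3 -2.7] w 0.0194 g 50.0 q [-0.1   0.33  1.97  0.    0.84  0.23]
[-0.03 -0.41 -0.04]
```

{"method": "carry_out", "body": {
  "moves": [
    [-1,0,0.4,1,0,0,0],
    [-1,0,0.4,2,0,0,0],
    [-1,0,0.4,3,0,0,0],
    [-1,0,0.4,4,0,0,0],
    [-1,0,0.4,5,0,0,0],
    [-1,0,0.4,6,0,0,0],
    [-1,0,0.4,6,0,0,0],
    [-1,0,0.4,6,0,0,0]
  ]
}}

```text
time: 21.05
ee_pos: [0.5117, -0.0482, 0.1786]
orientation: [-2.554, -1.828, -0.0]
contact_force: [-2.7, 0.4, 5.1]
width: 0.0195
grip_force: 50.0
```

```bash
python3 -c "
from h import *
st();print(env.get_state()['wrist_torque'].round(2))"
```

```text
t 21.05 tcp [ 0.5117 -0.0482  0.1786] yaw 71.2 z [-3.e-04  7.e-04 -1.e+00] F [-2.7  0.4  5.1] w 0.0195 g 50.0 q [-0.1   0.34  1.97  0.    0.82  0.23]
[ 0.04  0.52 -0.02]
```

{"method": "carry_out", "body": {
  "moves": [
    [-1,0,-0.2,1,0,0,0],
    [-1,0,-0.2,2,0,0,0],
    [-1,0,-0.2,3,0,0,0],
    [-1,0,-0.2,3,0,0,0],
    [-1,0,-0.2,3,0,0,0]
  ]
}}

```text
time: 21.55
ee_pos: [0.5117, -0.0482, 0.1758]
orientation: [-2.554, -1.829, -0.001]
contact_force: [-3.1, 0.1, 8.4]
width: 0.0197
grip_force: 50.0
```

{"method": "carry_out", "body": {
  "moves": [
    [-1,0,0,1,0,0,0],
    [-1,0,0,1,0,0,0],
    [-1,0,0,1,0,0,0]
  ]
}}

```text
time: 21.85
ee_pos: [0.5117, -0.0482, 0.1754]
orientation: [-2.554, -1.829, -0.001]
contact_force: [-4.4, 0.1, 13.7]
width: 0.0197
grip_force: 50.0
```

{"method": "carry_out", "body": {
  "moves": [
    [-1,0,-0.2,1,0,0,0],
    [-1,0,-0.2,1,0,0,0],
    [-1,0,-0.2,1,0,0,0],
    [-1,0,-0.2,1,0,0,0]
  ]
}}

```text
time: 22.25
ee_pos: [0.5118, -0.0482, 0.1753]
orientation: [-2.554, -1.829, -0.001]
contact_force: [-7.9, 0.1, 24.8]
width: 0.0197
grip_force: 50.0
```

```bash
python3 -c "
from h import *
st();print(env.get_state()['wrist_torque'].round(2))
t=env.get_image('side');cv2.imwrite('pics/end.png',t)"
```

```text
t 22.25 tcp [ 0.5118 -0.0482  0.1753] yaw 71.2 z [ 7.e-04  6.e-04 -1.e+00] F [-7.9  0.1 24.8] w 0.0197 g 50.0 q [-0.1   0.35  1.98  0.    0.82  0.23]
[ 0.05  1.79 -0.03]
```

The cover has hit a hard stop: the force rose 11 N with no travel, and the underside is at 73.8 mm against the expected 74 mm. I'm handing it in.

```bash
python3 -c "
from workcell import env
print(env.job_done())"
```

```text
the job is handed in; nothing more can be done
None
```

I loaded the press and handed the job in at about 22 s: thick case, then thin case, then the cover over the pin, held down at the platform's stop (underside about 74 mm, about 25 N at the wrist); the simulator gave no verdict.

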